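# Line up sample pots by size on the index rail

## Task

Line the three screw-lid pots up by size on the aluminium rail, one standing upright on the middle of each black seat: the smallest at the end with the small green dot, the middle one in the middle, the largest at the end with the big yellow dot. Leave the brown glass vial standing where it is, and do not tip anything over.

Things in the scene. Friction and masses are not known exactly. Their poses are not given: they have to be found in the camera images.
- white_pot: the smallest pot: white with a white ribbed screw lid, 45 mm tall; body 38 mm across, lid 42 mm across from 31 mm up. Loose, stands on the table; origin: centre of its underside, z up. 
- blue_pot: the middle pot: white with a blue ribbed screw lid, 50 mm tall; body 44 mm across, lid 48 mm across from 36 mm up. Loose, stands on the table; origin: centre of its underside, z up. 
- red_pot: the largest pot: white with a red ribbed screw lid, 56 mm tall; body 50 mm across, lid 54 mm across from 42 mm up. Loose, stands on the table; origin: centre of its underside, z up. 
- vial: brown glass vial with a white cap, 25 mm across and 52 mm tall, standing loose behind the pots; a bystander to be left alone. Origin: centre of its underside, z up.
- seat_1: a fixed round black seat, 48 mm across, let flush into the top of the aluminium rail, white dot at its middle. Origin: centre of its top face, 8.5 mm above the table; y axis along the rail to the left, x axis across it, away from the robot. The left seat. The rail is a fixed flat plate, 206 long, 86 wide, 8 mm high, across in front of the robot, right end farther off; seats 72 mm apart.
- seat_2: a fixed round black seat, 48 mm across, let flush into the top of the aluminium rail, white dot at its middle. Origin: centre of its top face, 8.5 mm above the table; y axis along the rail to the left, x axis across it, away from the robot. The middle seat, halfway along the rail.
- seat_3: a fixed round black seat, 48 mm across, let flush into the top of the aluminium rail, white dot at its middle. Origin: centre of its top face, 8.5 mm above the table; y axis along the rail to the left, x axis across it, away from the robot. The right seat.
- small_dot: small green dot, 12 mm across, let flush into the rail at one end (left or right, it varies), 41 mm behind (farther from the robot than) the middle of that end's seat: marks the end for the smallest pot. Origin: centre of its top.
- big_dot: big yellow dot, 22 mm across, let flush into the rail at the other end, 41 mm behind the middle of that end's seat: marks the end for the largest pot. Origin: centre of its top.

How it is judged:
At the end, for the whole second after the job is handed in: From the green to the yellow dot stand the white-, blue- and red-lidded pot, upright (0.1 rad) and at rest, each underside centre within 12 mm of the centre of its seat's top. The brown vial stands upright within 25 mm of where it stood (((horizontal distance between small_dot and seat_1 below 0.1 m and distance between white_pot and seat_1 below 0.012 m and distance between blue_pot and seat_2 below 0.012 m and distance between red_pot and seat_3 below 0.012 m) or (horizontal distance between small_dot and seat_3 below 0.1 m and distance between white_pot and seat_3 below 0.012 m and distance between blue_pot and seat_2 below 0.012 m and distance between red_pot and seat_1 below 0.012 m)) and angle between each of white_pot, blue_pot, red_pot, vial's own z axis and vertical below 0.1 rad and linear speed of each of white_pot, blue_pot, red_pot, vial below 0.02 m/s and distance of vial from where it was at the start of the episode below 0.025 m); the robot touches nothing.
It fails at once if a pot or the vial is tipped over (leans more than 0.7 rad) (angle between any of white_pot, blue_pot, red_pot, vial's own z axis and vertical above 0.7 rad).
It fails at once if the vial is carried or pushed away (more than 25 mm) (distance of vial from where it was at the start of the episode above 0.025 m).
It also fails if it takes over 72 s, if anything falls off the work surface, if the arm or the gripper's body presses on something with over 40 N, if the wrist force passes 120 N, or if a joint passes its speed limit or range.

## Robot

A 6-joint arm with a two-finger parallel gripper is mounted at the origin on a cart in front of the work surface, level with it; the furniture and walls round the work are solid. World frame = base frame: x ahead of the robot, y to its left, z up, the work surface at z = 0. Lengths are in m, angles in rad, forces in N, time in s.
With the tool pointing down it reaches from about 0.25 to 0.725 m from the base axis. Payload 9.7 kg.
Tool frame: the origin (TCP) lies at the very end of the fingers, on their centre line; the grasp point (between the pads) lies 19 mm behind it; x points along the fingers, z is the direction in which the jaws open and shut, and the axes are right-handed (so a half turn about x gives the same grasp; the last joint's range is limited). The gripper opens to 85 mm and grips with 20 to 120 N. Pads are 22 mm wide; open, the fingers measure 114 mm over their backs; the gripper's body (76 mm by 85 mm) begins 54 mm behind the grasp point. The pads swing forward as they close: fully open they stand 13 mm farther back than shut.
Start: joints at [1.121, 0.087, 0.176, 1.66, 0, 1.571], TCP at [0.239, 0.495, 0.231] pointing down, gripper open.
Joint ranges: [-3.13, 3.13], [-0.85, 1.81], [-1.15, 1.24], [-2.2, 2.28], [-1.44, 1.52], [-3.14, 3.14]. Speed limits (rad/s): [2.22, 2.22, 2.57, 3.14, 3.14, 3.14].

## Interface

Orientations are given as a 3x3 rotation matrix whose columns are the frame's x, y, z axes.
In Python, from bench import * gives the robot as it stands.
- The arm moves only by the tool jog_arm, never from a script. Its argument "steps" is a list that holds one entry, the list of rows, each a list of 7 numbers: the turn, a rotation vector about the tool's x, y, z in degrees, then the shift along the tool's x, y, z in m, then the opening, from -1 (shut) to 1 (fully open). In form: [[[rx, ry, rz, tx, ty, tz, claw], ...]]. A call has exactly 10 rows; each row is the pose to reach, as a shift and turn from the pose commanded when the call began, along the tool's axes at that moment; what a row does not reach only later rows make up. A row lasts 1/8 s, in which the tool goes at most 62.5 mm and 10.7 degrees, less where a joint would pass 70% of its speed; a pose out of reach is approached as far as the arm can. A call with a gripper value outside its range is refused whole. The fingers move at their own pace and stop on an object; "force" is the grip in N (left out, the last holds). Time passes only in rows, so rows that repeat a pose let the fingers close, or fill a call up. It gives the time, the measured TCP pose, the force and the opening at its end, in the units of the state.
- state(): the state, without advancing time (a new reading comes with each control period).
- read_camera(name): name is "scene" or "side" or "wrist"; returns the picture (480x640x3 uint8, red, green, blue); there is no depth.
- camera_model(name): a dict with "camera_matrix" (3x3 intrinsics, pixels), "R" (3x3) and "t" (3): a world point X has camera coordinates R X + t. Camera axes: x right, y down, z forward; pixel columns grow to the right and rows downward; lengths in m; the calibration is good to about 2 mm. A picture is of the moment at which its call begins: read the wrist's pose just before it. camera_model takes no time and is no camera call; for the wrist camera it gives the pose at the moment of the call.
- hand_in(): hands the job in, once; it reports no verdict.
The state is a dict: "clock": time; "q": joint angles; "joint_vel": joint speeds; "effort": joint torques, N m; "position": TCP position; "orientation": TCP orientation; "wrist_force": force on the tool from outside, world axes, zero at the start; "wrist_torque": the same for the moment, N m; "finger_gap": finger opening in m.
Only numpy, scipy, OpenCV 4.12 (cv2) and the standard library are available. Lean on these libraries where they do the work, as an engineer would, in place of code of your own. Each camera call takes 0.05 s, during which the arm holds its last target.

## Working session

There is one attempt and no reset: what is moved stays moved. The work goes in short steps, Python scripts to look and compute and a tool call to move; the robot and the scene stay as the last step left them, time stands still between calls to the robot, and variables do not carry over. Pictures are saved under pics/ and viewed, and the job is handed in when it is done.

Besides the shell and the picture viewer there is one more tool, called after "Request:" in YAML: its name, and indented under it one key for each argument. jog_arm: Moves the arm, as the interface text tells. Its arguments: {"type":"object","properties":{"steps":{"type":"array"},"force":{"type":"number"}},"required":["steps"]}

```bash
ls; mkdir -p pics; python3 - <<'E'
from bench import *
import cv2,numpy as np
np.set_printoptions(precision=4,suppress=True)
s=state();print(s['clock'],s['position'],s['orientation'],s['finger_gap'])
for n in ['scene','side','wrist']:
    m=camera_model(n);print(n,m)
    cv2.imwrite(f'pics/{n}0.png',read_camera(n)[:,:,::-1])
E
```

```text
pics
0.0 [0.239  0.4951 0.2306] [[-0.0006 -0.9006  0.4347]
 [-0.0012  0.4347  0.9006]
 [-1.      0.     -0.0014]] 0.08530525003051569
scene {'camera_matrix': array([[607.3114,   0.    , 320.136 ],
       [  0.    , 607.3114, 236.1614],
       [  0.    ,   0.    ,   1.    ]]), 'R': array([[ 0.875 , -0.4841, -0.011 ],
       [-0.3757, -0.6643, -0.6462],
       [ 0.3055,  0.5695, -0.7631]]), 't': array([-0.5938,  0.0636,  1.0048])}
side {'camera_matrix': array([[583.8033,   0.    , 307.5691],
       [  0.    , 583.8033, 249.1385],
       [  0.    ,   0.    ,   1.    ]]), 'R': array([[ 0.9922, -0.1223, -0.0255],
       [-0.0753, -0.4227, -0.9031],
       [ 0.0997,  0.898 , -0.4286]]), 't': array([-0.579 , -0.0383,  1.0364])}
wrist {'camera_matrix': array([[338.0115,   0.    , 318.7054],
       [  0.    , 338.0115, 243.3559],
       [  0.    ,   0.    ,   1.    ]]), 'R': array([[ 0.4359,  0.9   , -0.0015],
       [ 0.8621, -0.4171,  0.2877],
       [ 0.2583, -0.1267, -0.9577]]), 't': array([-0.5497, -0.0374,  0.3804])}
```

View pics/scene0.png

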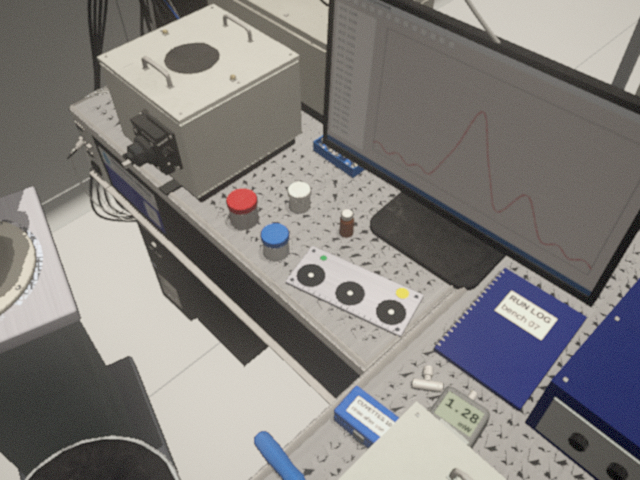

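View pics/side0.png

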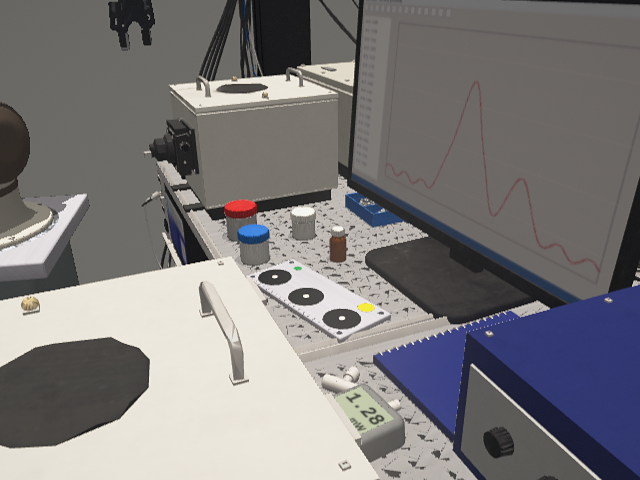

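View pics/wrist0.png

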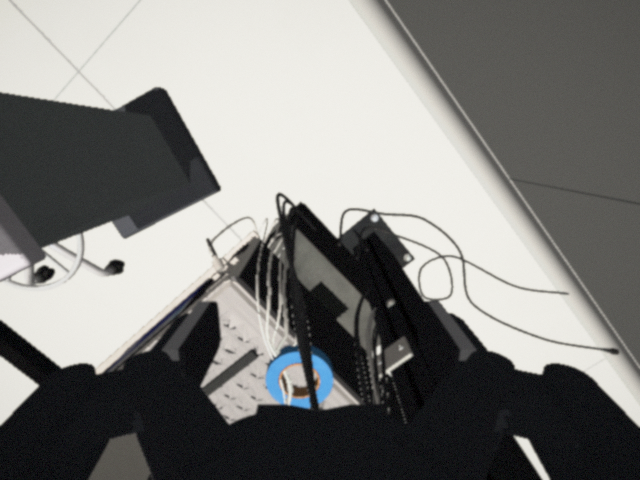

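Both views show the red lid (scene ~242,200), white (~299,190), blue (~275,235), vial (~347,222), and the three seats (311,275), (350,293), (391,312). The green dot is at the left end. Next I'll measure them.

```bash
cat > h.py <<'E'
import cv2,numpy as np
np.set_printoptions(precision=4,suppress=True)
def ray(m,u,v):
    K,R,t=m['camera_matrix'],m['R'],m['t']
    d=R.T@np.linalg.solve(K,np.array([u,v,1.])); return -R.T@t,d
def onz(m,u,v,z):
    c,d=ray(m,u,v); return c+d*(z-c[2])/d[2]
def proj(m,X):
    p=m['camera_matrix']@(m['R']@np.asarray(X)+m['t']); return p[:2]/p[2]
def blobs(mask,amin=15):
    n,l,s,c=cv2.connectedComponentsWithStats(mask.astype(np.uint8))
    return [(s[i],c[i],l==i) for i in range(1,n) if s[i][4]>=amin]
E
python3 - <<'E'
import sys;sys.path.insert(0,'.')
from bench import camera_model
from h import *
roi={'scene':(215,170,430,340),'side':(215,190,400,345)}
for n in roi:
    im=cv2.imread(f'pics/{n}0.png');m=camera_model(n)
    x0,y0,x1,y1=roi[n];big=cv2.resize(im[y0:y1,x0:x1],None,fx=3.7,fy=3.5,interpolation=cv2.INTER_CUBIC);cv2.imwrite(f'pics/{n}0z.png',cv2.resize(im[y0:y1,x0:x1],None,fx=3.4,fy=3.4,interpolation=cv2.INTER_CUBIC))
    hsv=cv2.cvtColor(im,cv2.COLOR_BGR2HSV);H,S,V=[hsv[...,i].astype(int) for i in range(3)]
    R=np.zeros(H.shape,bool);R[y0:y1,x0:x1]=1
    mk={'red':((H<8)|(H>172))&(S>130)&(V>90),'blue':(H>100)&(H<115)&(S>130)&(V>90),'green':(H>55)&(H<90)&(S>80),'yellow':(H>20)&(H<35)&(S>120)&(V>120),'black':(V<60)&(S<90),'brown':(H<15)&(S>60)&(V<100),'white':(V>200)&(S<40)}
    for k,M in mk.items():
        for s,c,_ in blobs(M&R): print(n,k,s,c, 'z0.008:',onz(m,*c,.0085)[:2])
E
```

```text
scene red [227 189  30  24 545] [241.3798 200.1248] z0.008: [ 0.4714 -0.0811]
scene blue [262 224  26  21 404] [273.9802 233.9183] z0.008: [ 0.4873 -0.1822]
scene green [321 256   5   4  16] [323.  257.5] z0.008: [ 0.5355 -0.2687]
scene yellow [397 289  11   9  82] [401.9512 292.878 ] z0.008: [ 0.6096 -0.3923]
scene black [215 170  35  23 105] [231.0286 180.419 ] z0.008: [ 0.4754 -0.0253]
scene black [368 170  62  40 437] [403.9176 189.238 ] z0.008: [ 0.7415 -0.2028]
scene black [371 226  59  45 143] [402.2657 250.6923] z0.008: [ 0.6581 -0.3212]
scene black [ 215  247  101   93 2789] [253.8225 298.6461] z0.008: [ 0.4004 -0.2871]
scene black [215 297  44  43 440] [229.3659 317.5977] z0.008: [ 0.3527 -0.3006]
scene brown [340 219  14  18 164] [346.0305 228.8049] z0.008: [ 0.6009 -0.2331]
scene white [288 181  22  16 270] [298.7704 188.8667] z0.008: [ 0.5748 -0.107 ]
scene white [342 209  10   8  61] [346.7049 212.6066] z0.008: [ 0.6212 -0.2011]
scene white [ 287  247  136   88 3244] [357.0512 286.6557] z0.008: [ 0.554  -0.3472]
scene white [215 286  56  54 340] [241.1588 313.9324] z0.0
[... 1192 characters left out ...]
white [291 206  24  10 185] [302.5514 210.7946] z0.008: [ 0.5689 -0.0475]
side white [332 226  11   6  49] [337.3061 228.0816] z0.008: [ 0.617  -0.1358]
side white [ 215  246  175   99 6947] [277.4698 301.8736] z0.008: [ 0.4999 -0.3601]
side white [303 295   6   3  15] [305.4 295.8] z0.008: [ 0.5377 -0.3505]
side white [339 316   6   4  18] [341.5    317.6667] z0.008: [ 0.5753 -0.4114]
side white [215 318  13  27 196] [219.1684 335.1531] z0.008: [ 0.4255 -0.426 ]
side white [372 322  21   7  34] [382.5    324.4706] z0.008: [ 0.6213 -0.4346]
side white [302 327  15   7  25] [308.28 330.76] z0.008: [ 0.5312 -0.4337]
side white [308 341  15   4  17] [314.8824 342.5882] z0.008: [ 0.5356 -0.4594]
```

```bash
ls pics
```

```text
scene0.png
scene0z.png
side0.png
side0z.png
wrist0.png
```

View pics/scene0z.png

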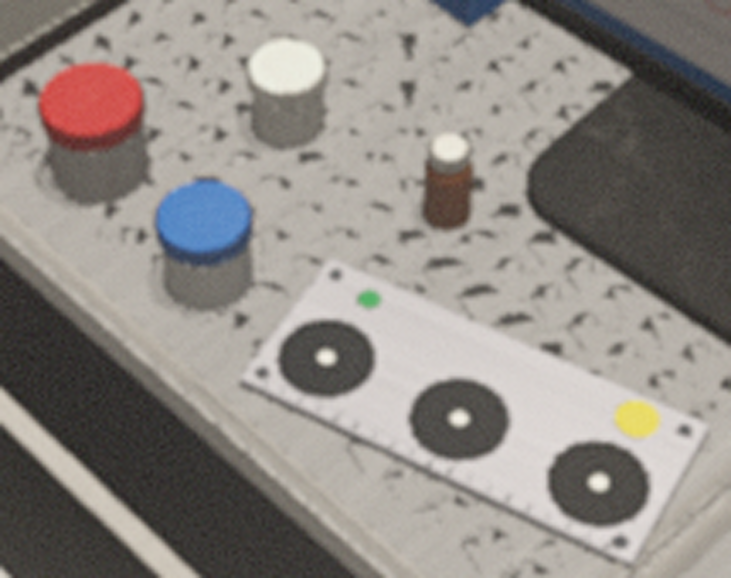

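View pics/side0z.png

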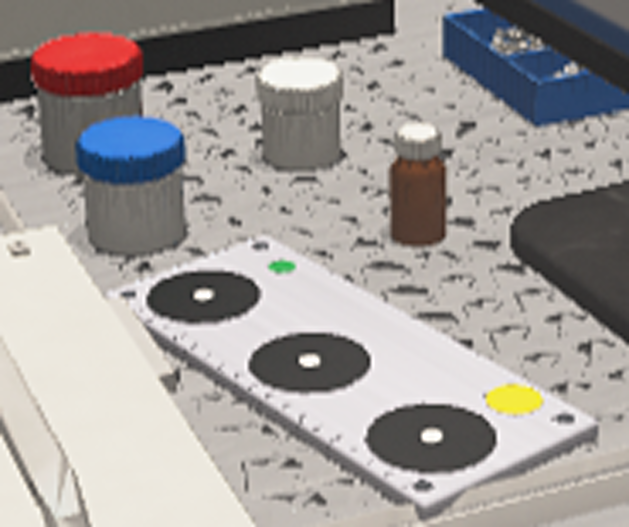

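```bash
cat > meas.py <<'E'
from h import *
def tri(ms,ps):
    A=np.zeros((3,3));b=np.zeros(3)
    for m,p in zip(ms,ps):
        c,d=ray(m,*p);d/=np.linalg.norm(d);P=np.eye(3)-np.outer(d,d);A+=P;b+=P@c
    return np.linalg.solve(A,b)
E
python3 - <<'E'
import sys;sys.path.insert(0,'.')
from bench import camera_model
from meas import *
roi={'scene':(215,170,430,340),'side':(215,190,345,345)}
C={}
ms={n:camera_model(n) for n in roi}
for n in roi:
    im=cv2.imread(f'pics/{n}0.png');m=ms[n];x0,y0,x1,y1=roi[n]
    hsv=cv2.cvtColor(im,cv2.COLOR_BGR2HSV);H,S,V=[hsv[...,i].astype(int) for i in range(3)]
    R=np.zeros(H.shape,bool);R[y0:y1,x0:x1]=1
    mk={'red':(((H<8)|(H>172))&(S>110)&(V>50),.049),'blue':((H>98)&(H<118)&(S>110)&(V>50),.043),'white':((V>200)&(S<40)&(np.arange(480)[:,None]<220),.045),'brown':((H<15)&(S>60)&(V<100),.018)}
    for k,(M,z) in mk.items():
        bs=[b for b in blobs(M&R,100) if not(k=='brown' and b[1][0]<300)]
        s,c,l=max(bs,key=lambda b:b[0][4])
        if k in('white',): 
            s,c,l=[b for b in bs if 285<b[0][0]<295][0]
        bc=(s[0]+(s[2]-1)/2,s[1]+(s[3]-1)/2)
        print(n,k,s,c,bc,onz(m,*c,z)[:2],onz(m,*bc,z)[:2]);C.setdefault(k,[]).append(c)
for k in C: print(k,tri(list(ms.values()),C[k]))
# box corners by vertical matching
m=ms['scene']
for nm,b,t in [('front',(205,195),(178,113))]:
    p=onz(m,*b,0);print(nm,p,proj(m,p+[0,0,.1]),proj(m,p+[0,0,.15]),proj(m,p+[0,0,.2]))
for z in(.1,.14,.18,.22): print(z,[onz(m,*p,z)[:2] for p in [(100,60),(212,7),(298,65),(183,190)]])
print('table edge',[onz(m,*p,0)[:2] for p in [(80,110),(180,205),(360,375),(300,135)]])
E
```

```text
scene red [227 189  30  25 609] [241.3842 200.7094] (np.float64(241.5), np.float64(201.0)) [ 0.4588 -0.12  ] [ 0.4587 -0.1207]
scene blue [261 223  28  22 457] [274.302  233.9059] (np.float64(274.5), np.float64(233.5)) [ 0.4768 -0.2101] [ 0.4775 -0.2095]
scene white [288 181  22  16 270] [298.7704 188.8667] (np.float64(298.5), np.float64(188.5)) [ 0.5592 -0.1397] [ 0.5592 -0.1387]
scene brown [340 219  14  18 164] [346.0305 228.8049] (np.float64(346.5), np.float64(227.5)) [ 0.5965 -0.2401] [ 0.5987 -0.238 ]
side red [224 199  33  19 513] [240.0897 208.4191] (np.float64(240.0), np.float64(208.0)) [ 0.459  -0.1197] [ 0.4588 -0.1178]
side blue [237 224  32  20 516] [252.7326 233.5775] (np.float64(252.5), np.float64(233.5)) [ 0.4757 -0.2121] [ 0.4753 -0.2117]
side white [291 206  24  10 185] [302.5514 210.7946] (np.float64(302.5), np.float64(210.5)) [ 0.5593 -0.1392] [ 0.5594 -0.1379]
side brown [330 236  15  26 336] [336.9643 249.6577] (np.float64(337.0), np.float64(248.5)) [ 0.5991 -0.2377] [ 0.5999 -0.2337]
red [ 0.4589 -0.12    0.0491]
blue [ 0.4763 -0.21    0.0424]
white [ 0.5592 -0.1399  0.0453]
brown [ 0.5977 -0.24    0.0185]
front [ 0.4209 -0.0282  0.    ] [195.917  154.2844] [190.8571 131.6029] [185.3969 107.1272]
0.1 [array([0.3559, 0.333 ]), array([0.6316, 0.4114]), array([0.6949, 0.1181]), array([ 0.371 , -0.0985])]
0.14 [array([0.3491, 0.2674]), array([0.6091, 0.3413]), array([0.6687, 0.0647]), array([ 0.3633, -0.1395])]
0.18 [array([0.3422, 0.2018]), array([0.5865, 0.2713]), array([0.6426, 0.0114]), array([ 0.3557, -0.1805])]
0.22 [array([0.3354, 0.1362]), array([0.564 , 0.2012]), array([ 0.6165, -0.042 ]), array([ 0.348 , -0.2215])]
table edge [array([0.2847, 0.3361]), array([ 0.3718, -0.0294]), array([ 0.48  , -0.4782]), array([0.6512, 0.0342])]
```

```bash
python3 - <<'E'
import cv2
im=cv2.imread('pics/scene0.png')[0:260,60:360];cv2.imwrite('pics/boxz.png',cv2.resize(im,None,fx=2.3,fy=2.3))
im=cv2.imread('pics/side0.png')[0:280,90:390];cv2.imwrite('pics/boxz2.png',cv2.resize(im,None,fx=2.1,fy=2.1))
E
```

```text
(no output)
```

View pics/boxz.png

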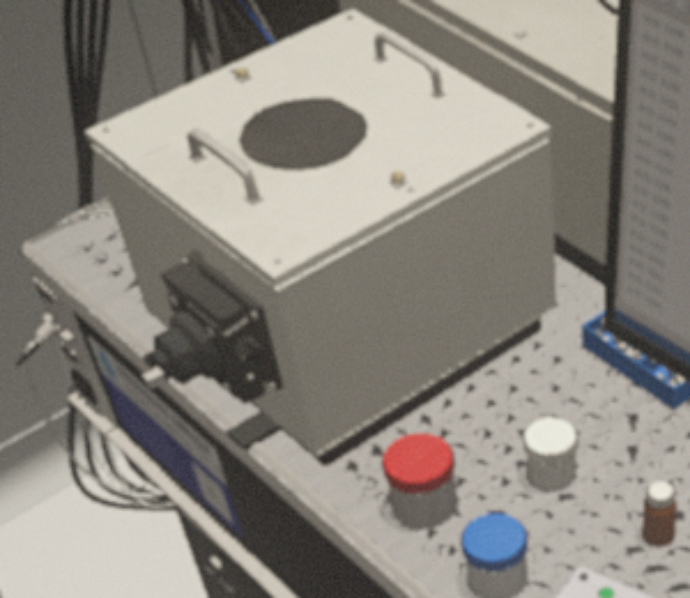

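View pics/boxz2.png

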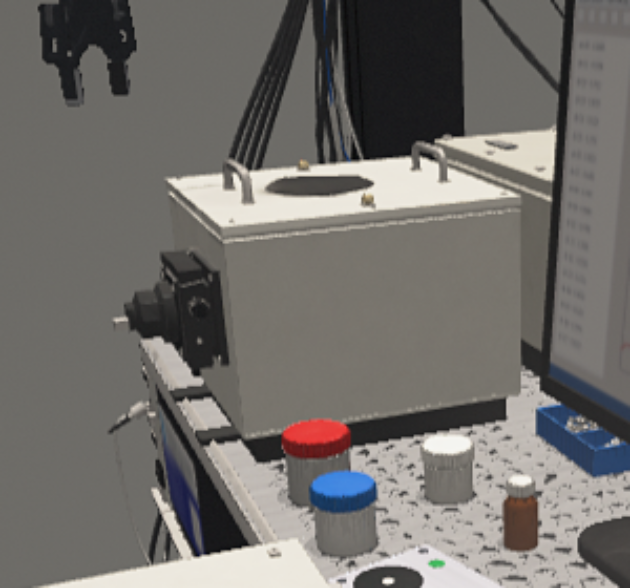

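```bash
python3 - <<'E'
import sys;sys.path.insert(0,'.')
from bench import camera_model
from meas import *
ms=[camera_model('scene'),camera_model('side')]
for k,a,b in [('boxfronttop',(179,123),(196,114)),('boxrighttop',(298,64),(337,98)),('handle',(142,59),(198,77)),('screenBL',(327,137),(346,178)),('device tip',(126,163),(147,154)),('meterTop',(443,390),(337,393))]:
    X=tri(ms,[a,b]);print(k,X,proj(ms[0],X)-a,proj(ms[1],X)-b)
# screen bottom right assume z same
print(onz(ms[0],598,297,.12),onz(ms[0],598,297,.08),onz(ms[0],598,297,.2))
T=np.array([.239,.4951]);Y=np.array([-.9006,.4347]);Z=np.array([.4347,.9006])
P=dict(red=(.4589,-.12),blue=(.4763,-.2105),white=(.5592,-.1398),s1=(.5006,-.29),s2=(.5377,-.351),s3=(.575,-.4128),start=T)
for k,v in P.items(): 
    d=np.array(v);print(k,'abs y,z coords',d@Y,d@Z)
E
```

```text
boxfronttop [ 0.3999 -0.0499  0.1913] [-0.267   0.2695] [ 0.3142 -0.1879]
boxrighttop [ 0.6372 -0.0046  0.1952] [ 1.1632 -0.9993] [-1.2946  0.8199]
handle [0.398  0.0954 0.2262] [ 0.866 -0.84 ] [-0.9436  0.5614]
screenBL [ 0.6455 -0.0805  0.0783] [-1.8322  1.6729] [ 2.2147 -1.4167]
device tip [ 0.3071 -0.0134  0.1196] [-0.1847  0.1964] [ 0.2257 -0.1272]
meterTop [ 0.5503 -0.5677  0.0273] [-4.0032  4.757 ] [ 7.1649 -4.9641]
[ 0.7831 -0.5871  0.12  ] [ 0.8152 -0.5736  0.08  ] [ 0.7189 -0.6142  0.2   ]
red abs y,z coords -0.46544933999999993 0.09141182999999999
blue abs y,z coords -0.5204601299999999 0.017471310000000018
white abs y,z coords -0.56438658 0.11718036000000001
s1 abs y,z coords -0.57690336 -0.04356317999999995
s2 abs y,z coords -0.6368323199999999 -0.08237241000000001
s3 abs y,z coords -0.6972891599999999 -0.12181518000000002
start abs y,z coords -2.3429999999990958e-05 0.54978036
```

Request:
jog_arm:
  steps:
    - [[0,0,0,-0.05,0,-0.02,1],[0,0,0,-0.1,0,-0.05,1],[0,0,0,-0.1,-0.03,-0.1,1],[0,0,0,-0.1,-0.06,-0.15,1],[0,0,0,-0.1,-0.1,-0.2,1],[0,0,0,-0.1,-0.145,-0.24,1],[0,0,0,-0.1,-0.19,-0.28,1],[0,0,0,-0.1,-0.24,-0.31,1],[0,0,0,-0.1,-0.29,-0.335,1],[0,0,0,-0.1,-0.34,-0.36,1]]
  force: 40

```text
clock: 1.4
position: [0.3895, 0.0214, 0.3314]
orientation: [[0.001, -0.9, 0.435], [0.0, 0.435, 0.9], [-1.0, -0.001, 0.0]]
wrist_force: [0.3, 1.4, 0.3]
finger_gap: 0.0853
```

Request:
jog_arm:
  steps:
    - [[0,0,0,0,-0.055,-0.02,1],[0,0,0,0.01,-0.11,-0.04,1],[0,0,0,0.04,-0.165,-0.055,1],[0,0,0,0.07,-0.21,-0.073,1],[0,0,0,0.11,-0.224,-0.073,1],[0,0,0,0.15,-0.224,-0.073,1],[0,0,0,0.19,-0.224,-0.073,1],[0,0,0,0.21,-0.224,-0.073,1],[0,0,0,0.21,-0.224,-0.073,1],[0,0,0,0.21,-0.224,-0.073,1]]

```text
clock: 2.65
position: [0.5592, -0.1399, 0.1224]
orientation: [[0.001, -0.901, 0.435], [-0.0, 0.435, 0.901], [-1.0, -0.001, 0.0]]
wrist_force: [0.4, 0.2, 1.0]
finger_gap: 0.0856
```

```bash
python3 - <<'E'
from bench import *
import cv2
from h import *
m=camera_model('wrist');w=read_camera('wrist')
cv2.imwrite('pics/w1.png',w[:,:,::-1])
s=state();print(s['clock'],s['position'],s['q'],s['finger_gap'])
im=w[:,:,::-1]; print('proj white top',proj(m,[.5592,-.1398,.045]),'vial',proj(m,[.598,-.24,.052]),'tcp',proj(m,s['position']))
cv2.imwrite('pics/s1.png',read_camera('side')[:,:,::-1])
E
```

```text
2.7 [ 0.5594 -0.14    0.1227] [-0.2452  0.1345  0.0183  1.4527  0.      0.2045] 0.08549290117461354
proj white top [318.6105 252.314 ] vial [218.9873 356.816 ] tcp [318.3438 304.9137]
```

View pics/w1.png

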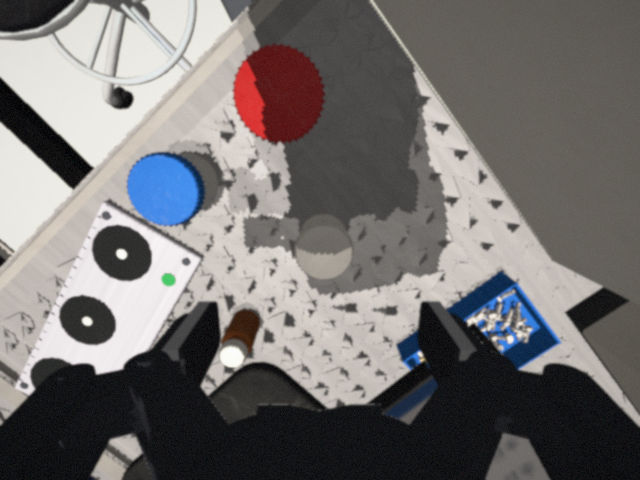

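View pics/s1.png

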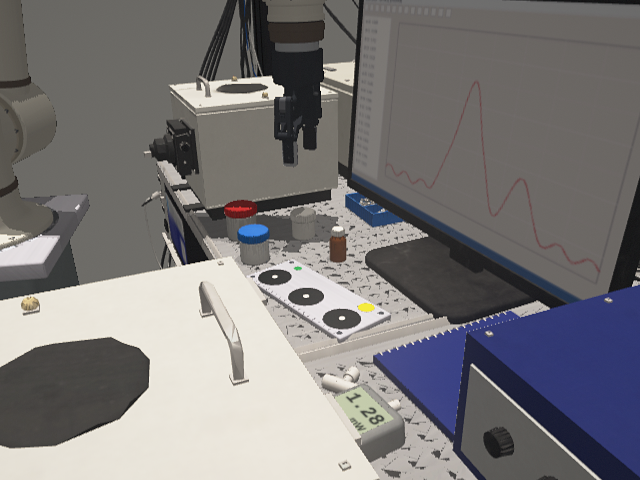

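Wrist view: red lid (279,93), blue (164,189), white (325,247), vial cap (232,355), seat dots (122,254) and (88,321). The path down is clear. I'll check these against the two-view estimates.

```bash
python3 - <<'E'
from bench import *
from h import *
m=camera_model('wrist');im=cv2.imread('pics/w1.png')
for n,p,z in [('red',(279.5,93),.056),('blue',(164.5,189),.05),('white',(325,247),.045),('s1',(122,254),.0085),('s2',(88,321),.0085),('green',(168.5,279),.0085)]: print(n,onz(m,*p,z))
hsv=cv2.cvtColor(im,cv2.COLOR_BGR2HSV);H,S,V=[hsv[...,i].astype(int) for i in range(3)]
for k,M,z in [('red',((H<8)|(H>172))&(S>130)&(V>60),.056),('blue',(H>98)&(H<118)&(S>130)&(V>90)&(np.arange(640)<300),.05)]:
    s,c,l=max(blobs(M),key=lambda b:b[0][4]);print(k,s,c,onz(m,*c,z))
cv2.imwrite('pics/w1z.png',cv2.resize(im[200:300,270:380],None,fx=5,fy=5,interpolation=cv2.INTER_CUBIC))
E
```

```text
red [ 0.4601 -0.1166  0.056 ]
blue [ 0.4771 -0.209   0.05  ]
white [ 0.5581 -0.1343  0.045 ]
s1 [ 0.5029 -0.2881  0.0085]
s2 [ 0.5402 -0.3498  0.0085]
green [ 0.5375 -0.2664  0.0085]
red [ 234   44   90   99 6747] [278.3599  93.258 ] [ 0.46   -0.1173  0.056 ]
blue [ 128  153   73   72 4046] [163.7163 189.0541] [ 0.4769 -0.2095  0.05  ]
```

View pics/w1z.png

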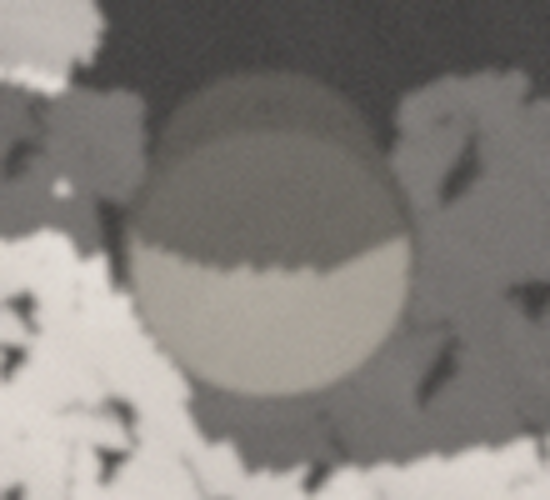

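Request:
jog_arm:
  steps:
    - [[0,0,0,0.03,0,0.0015,1],[0,0,0,0.06,0,0.0015,1],[0,0,0,0.085,0,0.0015,1],[0,0,0,0.1,0,0.0015,1],[0,0,0,0.106,0,0.0015,1],[0,0,0,0.106,0,0.0015,-1],[0,0,0,0.106,0,0.0015,-1],[0,0,0,0.106,0,0.0015,-1],[0,0,0,0.106,0,0.0015,-1],[0,0,0,0.106,0,0.0015,-1]]
  force: 40

```text
clock: 4.0
position: [0.56, -0.1387, 0.0165]
orientation: [[0.002, -0.901, 0.435], [-0.0, 0.435, 0.901], [-1.0, -0.002, 0.0]]
wrist_force: [-1.1, -0.4, 4.5]
finger_gap: 0.0408
```

Request:
jog_arm:
  steps:
    - [[0,0,0,-0.02,0,0,-1],[0,0,0,-0.05,0,0,-1],[0,0,0,-0.085,0,-0.01,-1],[0,0,0,-0.1,-0.004,-0.045,-1],[0,0,0,-0.1,-0.007,-0.085,-1],[0,0,0,-0.1,-0.01,-0.125,-1],[0,0,0,-0.1,-0.0126,-0.15,-1],[0,0,0,-0.1,-0.0126,-0.161,-1],[0,0,0,-0.075,-0.0126,-0.161,-1],[0,0,0,-0.05,-0.0126,-0.161,-1]]

```text
clock: 5.25
position: [0.5011, -0.2887, 0.065]
orientation: [[0.001, -0.901, 0.435], [-0.0, 0.435, 0.901], [-1.0, -0.001, 0.0]]
wrist_force: [1.4, 0.3, -1.5]
finger_gap: 0.0407
```

```bash
python3 - <<'E'
from bench import *
import cv2
for n in ['side','wrist']: cv2.imwrite(f'pics/{n}2.png',read_camera(n)[:,:,::-1])
s=state();print(s['clock'],s['position'],s['finger_gap'],s['wrist_force'])
E
```

```text
5.35 [ 0.49953217 -0.28763604  0.06254131] 0.04036578391152371 [ 0.58437999  0.03311851 -0.5957854 ]
```

View pics/side2.png

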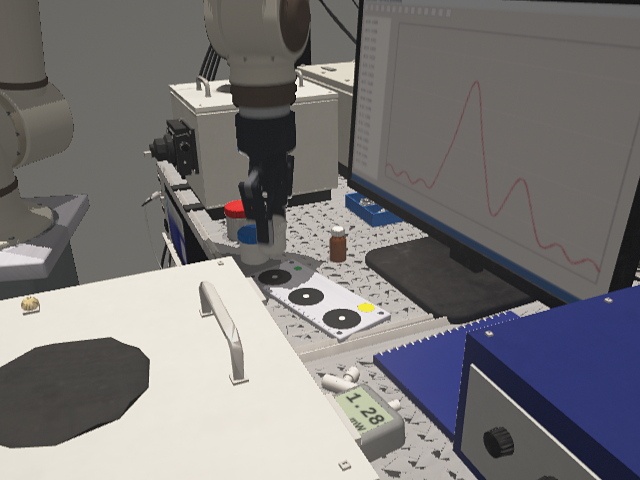

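View pics/wrist2.png

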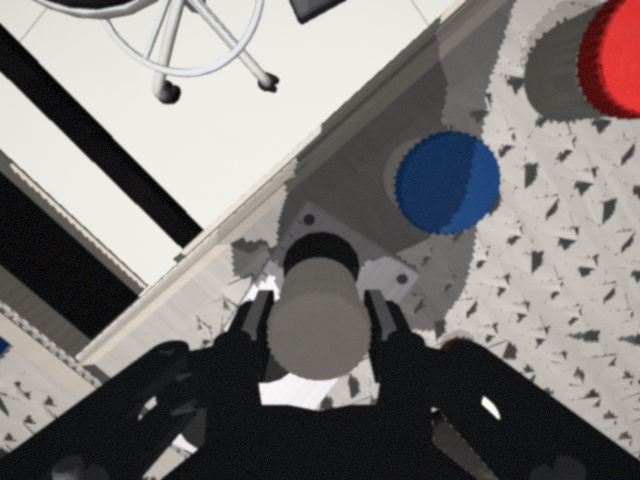

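Request:
jog_arm:
  steps:
    - [[0,0,0,0.02,-0.0015,0,-1],[0,0,0,0.032,-0.0015,0,-1],[0,0,0,0.038,-0.0015,0,-1],[0,0,0,0.041,-0.0015,0,-1],[0,0,0,0.041,-0.0015,0,-1],[0,0,0,0.041,-0.0015,0,0.5],[0,0,0,0.041,-0.0015,0,0.5],[0,0,0,0.041,-0.0015,0,0.5],[0,0,0,0.02,-0.0015,0,0.5],[0,0,0,-0.02,-0.0015,0,0.5]]

```text
clock: 6.6
position: [0.5012, -0.2891, 0.0844]
orientation: [[-0.003, -0.901, 0.435], [0.002, 0.435, 0.901], [-1.0, 0.003, 0.0]]
wrist_force: [0.5, -0.6, 0.4]
finger_gap: 0.0638
```

Request:
jog_arm:
  steps:
    - [[0,0,0,-0.02,0.005,0.005,0.6],[0,0,0,-0.02,0.03,0.035,1],[0,0,0,-0.01,0.05,0.055,1],[0,0,0,0.005,0.0566,0.0604,1],[0,0,0,0.03,0.0566,0.0604,1],[0,0,0,0.05,0.0566,0.0604,1],[0,0,0,0.06,0.0566,0.0604,1],[0,0,0,0.065,0.0566,0.0604,1],[0,0,0,0.065,0.0566,0.0604,0.5],[0,0,0,0.065,0.0566,0.0604,0.2]]

```text
clock: 7.85
position: [0.4778, -0.2108, 0.021]
orientation: [[0.001, -0.901, 0.435], [-0.0, 0.435, 0.901], [-1.0, -0.001, 0.0]]
wrist_force: [0.8, -0.5, 0.8]
finger_gap: 0.0518
```

Request:
jog_arm:
  steps:
    - [[0,0,0,0,0,0,-1],[0,0,0,0,0,0,-1],[0,0,0,0,0,0,-1],[0,0,0,0,0,0,-1],[0,0,0,-0.02,0,0,-1],[0,0,0,-0.05,0,0,-1],[0,0,0,-0.08,0,0,-1],[0,0,0,-0.11,0,0,-1],[0,0,0,-0.11,0,0,-1],[0,0,0,-0.11,0,0,-1]]
  force: 40

```text
clock: 9.1
position: [0.4772, -0.2105, 0.1294]
orientation: [[-0.001, -0.901, 0.435], [0.0, 0.435, 0.901], [-1.0, 0.001, -0.0]]
wrist_force: [-0.3, 0.6, -1.8]
finger_gap: 0.047
```

```bash
python3 - <<'E'
from bench import *
import cv2
for n in ['scene','side']: cv2.imwrite(f'pics/{n}3.png',read_camera(n)[160:360,180:460,::-1])
s=state();print(s['clock'],s['position'],s['finger_gap'],s['wrist_force'])
E
```

```text
9.2 [ 0.47685035 -0.21038518  0.12889446] 0.04709004839629093 [ 0.1108797  -0.22457544 -1.73695989]
```

View pics/scene3.png

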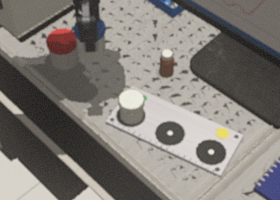

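View pics/side3.png

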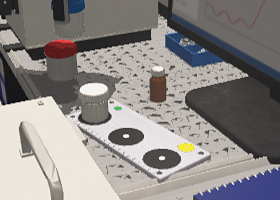

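Request:
jog_arm:
  steps:
    - [[0,0,0,0,-0.02,-0.017,-1],[0,0,0,0,-0.05,-0.043,-1],[0,0,0,0,-0.08,-0.068,-1],[0,0,0,0,-0.105,-0.09,-1],[0,0,0,0,-0.1165,-0.0987,-1],[0,0,0,0.02,-0.1165,-0.0987,-1],[0,0,0,0.045,-0.1165,-0.0987,-1],[0,0,0,0.07,-0.1165,-0.0987,-1],[0,0,0,0.085,-0.1165,-0.0987,-1],[0,0,0,0.09,-0.1165,-0.0987,-1]]

```text
clock: 10.45
position: [0.5388, -0.3498, 0.0389]
orientation: [[-0.002, -0.901, 0.435], [0.001, 0.435, 0.901], [-1.0, 0.002, 0.0]]
wrist_force: [0.6, -0.0, -0.2]
finger_gap: 0.0467
```

Request:
jog_arm:
  steps:
    - [[0,0,0,0.005,0,0,-1],[0,0,0,0.01,0,0,-1],[0,0,0,0.011,0,0,-1],[0,0,0,0.011,0,0,-1],[0,0,0,0.011,0,0,0.6],[0,0,0,0.011,0,0,0.6],[0,0,0,0.011,0,0,0.6],[0,0,0,-0.01,0,0,0.6],[0,0,0,-0.05,0,0,0.6],[0,0,0,-0.1,0,0,0.6]]

```text
clock: 11.7
position: [0.5389, -0.3498, 0.1405]
orientation: [[-0.002, -0.901, 0.435], [0.001, 0.435, 0.901], [-1.0, 0.002, 0.0]]
wrist_force: [0.1, -0.4, -0.0]
finger_gap: 0.0686
```

Request:
jog_arm:
  steps:
    - [[0,0,0,0,0.03,0.03,1],[0,0,0,0,0.07,0.07,1],[0,0,0,0,0.11,0.11,1],[0,0,0,0,0.145,0.147,1],[0,0,0,0,0.172,0.1738,1],[0,0,0,0.03,0.172,0.1738,1],[0,0,0,0.06,0.172,0.1738,1],[0,0,0,0.085,0.172,0.1738,1],[0,0,0,0.1,0.172,0.1738,1],[0,0,0,0.11,0.172,0.1738,1]]

```text
clock: 12.95
position: [0.4601, -0.1189, 0.0299]
orientation: [[-0.0, -0.9, 0.435], [0.0, 0.435, 0.9], [-1.0, 0.0, -0.0]]
wrist_force: [-0.7, 0.2, 0.5]
finger_gap: 0.0855
```

Request:
jog_arm:
  steps:
    - [[0,0,0,0.004,0,0,1],[0,0,0,0.004,0,0,0.5],[0,0,0,0.004,0,0,-1],[0,0,0,0.004,0,0,-1],[0,0,0,0.004,0,0,-1],[0,0,0,0.004,0,0,-1],[0,0,0,-0.02,0,0,-1],[0,0,0,-0.05,0,0,-1],[0,0,0,-0.09,0,0,-1],[0,0,0,-0.116,0,0,-1]]
  force: 45

```text
clock: 14.2
position: [0.4604, -0.1189, 0.1481]
orientation: [[0.001, -0.901, 0.435], [-0.0, 0.435, 0.901], [-1.0, -0.001, 0.0]]
wrist_force: [0.9, -1.0, -2.2]
finger_gap: 0.0525
```

```bash
python3 - <<'E'
from bench import *
import cv2
for n in ['scene','side']: cv2.imwrite(f'pics/{n}4.png',cv2.resize(read_camera(n)[160:360,180:460,::-1],None,fx=2,fy=2))
s=state();print(s['clock'],s['position'],s['finger_gap'],s['wrist_force'])
E
```

```text
14.3 [ 0.46133132 -0.11916773  0.14907818] 0.052743817523457845 [ 0.75402584 -0.23004629 -1.25711621]
```

View pics/scene4.png

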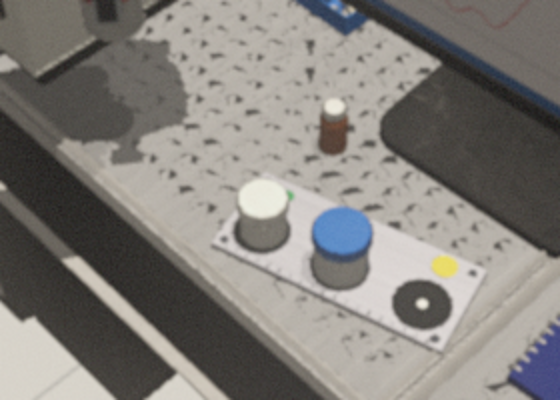

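View pics/side4.png

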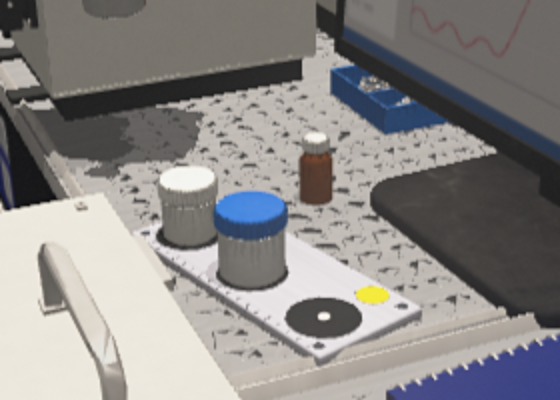

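Request:
jog_arm:
  steps:
    - [[0,0,0,0,-0.025,-0.023,-1],[0,0,0,0,-0.06,-0.055,-1],[0,0,0,0,-0.1,-0.092,-1],[0,0,0,0,-0.14,-0.129,-1],[0,0,0,0,-0.18,-0.166,-1],[0,0,0,0,-0.21,-0.194,-1],[0,0,0,0,-0.2314,-0.2137,-1],[0,0,0,0.02,-0.2314,-0.2137,-1],[0,0,0,0.045,-0.2314,-0.2137,-1],[0,0,0,0.07,-0.2314,-0.2137,-1]]

```text
clock: 15.55
position: [0.5751, -0.4117, 0.0735]
orientation: [[-0.002, -0.9, 0.435], [0.001, 0.435, 0.9], [-1.0, 0.002, 0.0]]
wrist_force: [1.0, -0.0, -2.2]
finger_gap: 0.0524
```

Request:
jog_arm:
  steps:
    - [[0,0,0,0.02,0,0,-1],[0,0,0,0.034,0,0,-1],[0,0,0,0.041,0,0,-1],[0,0,0,0.041,0,0,-1],[0,0,0,0.041,0,0,0.6],[0,0,0,0.041,0,0,0.6],[0,0,0,0.041,0,0,0.6],[0,0,0,0.02,0,0,0.7],[0,0,0,-0.02,0,0,0.7],[0,0,0,-0.07,0,0,0.7]]

```text
clock: 16.8
position: [0.5751, -0.4116, 0.1465]
orientation: [[-0.002, -0.901, 0.435], [0.001, 0.435, 0.901], [-1.0, 0.002, 0.0]]
wrist_force: [-0.7, -0.5, 0.5]
finger_gap: 0.0725
```

Request:
jog_arm:
  steps:
    - [[0,0,0,-0.03,0,0,0.7],[0,0,0,-0.06,0,0,0.7],[0,0,0,-0.09,0.03,0.01,0.7],[0,0,0,-0.12,0.07,0.03,0.7],[0,0,0,-0.14,0.11,0.05,0.7],[0,0,0,-0.14,0.15,0.08,0.7],[0,0,0,-0.14,0.19,0.12,0.7],[0,0,0,-0.14,0.23,0.16,0.7],[0,0,0,-0.14,0.25,0.2,0.7],[0,0,0,-0.14,0.25,0.2,0.7]]

```text
clock: 18.05
position: [0.4371, -0.1209, 0.2872]
orientation: [[0.002, -0.902, 0.432], [-0.0, 0.432, 0.902], [-1.0, -0.002, 0.001]]
wrist_force: [-0.1, -0.3, -0.0]
finger_gap: 0.0729
```

```bash
python3 - <<'E'
from bench import *
from meas import *
ims={}
for n in ['scene','side']:
    im=read_camera(n)[:,:,::-1];ims[n]=im;cv2.imwrite(f'pics/{n}5.png',cv2.resize(im[160:360,180:460],None,fx=2.4,fy=2.4,interpolation=cv2.INTER_CUBIC))
s=state();print(s['clock'],s['position'],s['wrist_force'])
ms={n:camera_model(n) for n in ims};C={}
for n,im in ims.items():
    hsv=cv2.cvtColor(im,cv2.COLOR_BGR2HSV);H,S,V=[hsv[...,i].astype(int) for i in range(3)]
    R=np.zeros(H.shape,bool);R[185:350,240:430]=1
    if n=='side': R[:,345:]=0
    for k,M,z in [('red',((H<8)|(H>172))&(S>110)&(V>50),.0575),('blue',(H>98)&(H<118)&(S>110)&(V>50),.0515),('brown',(H<15)&(S>60)&(V<100),.0185),('white',(V>200)&(S<40),.0535)]:
        for st,c,l in blobs(M&R,100): print(n,k,st,c,onz(ms[n],*c,z)); 
E
```

```text
18.15 [ 0.4375 -0.123   0.2866] [ 0.7245 -0.0192  0.5851]
scene red [377 279  34  31 853] [393.4209 293.7972] [ 0.5747 -0.4138  0.0575]
scene blue [337 264  29  24 536] [350.6604 275.5653] [ 0.5391 -0.3501  0.0515]
scene brown [340 219  14  18 164] [345.9878 228.7134] [ 0.5963 -0.2403  0.0185]
scene white [ 299  247   49   57 1057] [321.5052 269.6783] [ 0.5049 -0.3196  0.0535]
scene white [342 270  44  50 599] [366.7863 295.3873] [ 0.5404 -0.3946  0.0535]
scene white [387 291  36  44 273] [408.0073 312.4359] [ 0.5768 -0.4496  0.0535]
scene white [240 310  42  40 255] [259.3333 331.2157] [ 0.3743 -0.3721  0.0535]
side red [319 270  26  29 640] [332.8719 283.5969] [ 0.5648 -0.4117  0.0575]
side blue [287 256  37  23 713] [304.6592 266.9383] [ 0.5378 -0.3508  0.0515]
side brown [330 236  15  26 338] [336.9822 249.5976] [ 0.599  -0.2385  0.0185]
side white [260 242  28  14 292] [273.1644 248.5582] [ 0.5013 -0.2924  0.0535]
side white [ 240  270   84   80 3000] [265.0293 315.2547] [ 0.4804 -0.4634  0.0535]
```

View pics/scene5.png

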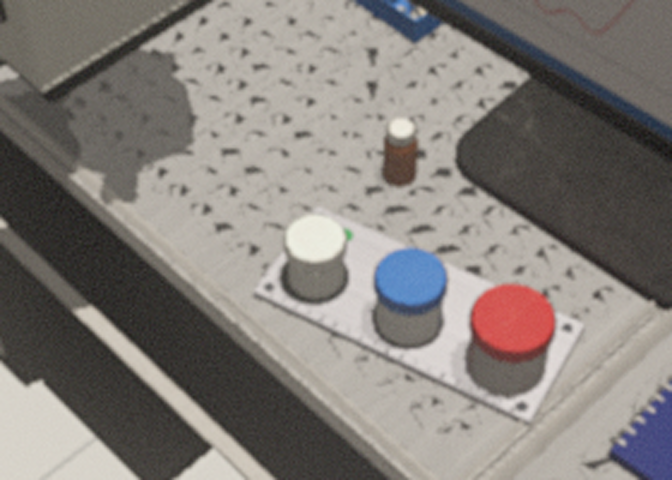

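View pics/side5.png

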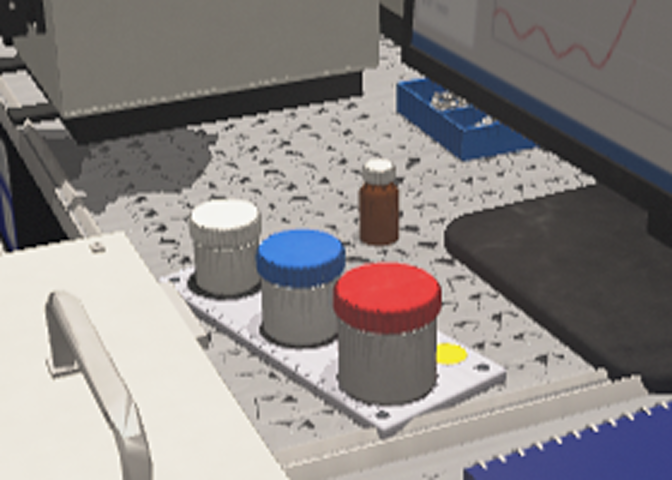

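All three pots stand upright on their seats, white, blue, red from green to yellow. Measured offsets are about 3 mm or less, and the vial has not moved.

```bash
python3 -c "
from bench import *
print(hand_in())"
```

```text
the job is handed in; nothing more can be done
None
```

The three pots now stand on the rail in order: white on the left seat (green dot), blue in the middle, red on the right seat (yellow dot). I picked each one up by its lid, set it down on its seat, pulled the arm clear and handed in at about 18 s of the 72 s allowed.

**Pots:** the last pictures show all three upright. Measured against my seat estimates:

| Pot | Offset from seat centre | Measured from |
|---|---|---|
| Blue | about 1 mm | both views |
| Red | about 2 mm | scene view only |
| White | about 3 mm | side view only |

**Vial:** it is where it was at the start, to within about 1 mm, and upright.

**Checks that failed or disagreed:**
- The side-view reading for red (about 10 mm off in x) is not valid, because my search window cut off part of the lid.
- The scene-view colour mask for white merged with the rail, so that reading was unusable.
- The wrist camera placed most things about 2–3 mm away from where the two fixed cameras did, and the white pot about 4 mm. I averaged the two for the targets, well inside the 12 mm allowed.

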